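# Tip the blue drawer front up against the fence

## Task

Three drawer fronts lie face down on the bench, propped on their own handles. Push the blue one against the aluminium fence so that it tips up on its bottom edge and stands upright by itself with its back flat against the fence and its handle facing out. Do not lift it off the bench, and leave the walnut and the white fronts as they lie.

Things in the scene. Friction and masses are not known exactly. Their poses are not given: they have to be found in the camera images.
- blue_front: Blue panel 120 wide (y) x 130 (z, bottom to top edge) x 16 mm (x), 0.25 kg, steel bar handle (12 thick, 90 long) on its front. Origin: middle of the bar; x out of the front (face at -48, back at -64); bottom edge z=-46, top +84. Starts face down, propped at 51 deg by the handle: bottom edge on the bench 3-23 mm from the fence, top edge away from it, 102 mm up, 15 mm further out than the origin.
- fence: Fixed aluminium fence, 560 mm long (y), 115 high, on the robot's side of the fronts, its flat upright face looking away from the robot. Origin: on the bench, in the plane of the face, mid-length; x square out of the face towards the fronts, y along it, z up. A front pushed here at its raised edge may slide until its bottom edge meets the face, then swings up on it (some 3 to 10 N).
- walnut_front: Bystander: dark walnut front with a brass handle; same shape, axes and origin as the blue one, lying the same way. When the blue front stands flush, its origin is 46 mm above the bench and 64 mm from the fence face, its front face at 16 mm, top edge 130 mm up; the handle stays below 56 mm, so a finger held higher passes over it.
- white_front: Bystander: white laminate front with a dark handle; same shape, axes and origin as the blue one, lying the same way. The three lie side by side along the fence in any order, middles about 165 mm apart, within about 5 degrees of parallel to it.

How it is judged:
By the outcome, as a careful person would: the job done as asked, in the order asked, and still so for the second after the job is handed in, with the robot touching nothing.
It also fails if it takes over 38 s, if anything falls off the work surface, if the arm or the gripper's body presses on something with over 40 N, if the wrist force passes 120 N, or if a joint passes its speed limit or range.

## Robot

A 6-joint arm with a two-finger parallel gripper is mounted at the origin on the work surface. World frame = base frame: x ahead of the robot, y to its left, z up, the work surface at z = 0. Lengths are in m, angles in rad, forces in N, time in s.
With the tool pointing down it reaches from about 0.275 to 0.75 m from the base axis. Payload 10.2 kg.
Tool frame: the origin (TCP) lies at the very end of the fingers, on their centre line; the grasp point (between the pads) lies behind it (r.grasp_offset is the z of the grasp point in the tool frame, in m); z points along the fingers, y is the line along which they close (so a half turn about z gives the same grasp; the last joint's range is limited). The gripper opens to 85 mm and grips with 20 to 120 N. Pads are 22 mm wide; open, the fingers measure 114 mm over their backs; the gripper's body (76 mm by 85 mm) begins 54 mm behind the grasp point. The pads swing forward as they close: fully open they stand 13 mm farther back than shut.
Start: joints at [-1.437, 0.313, 1.498, -0, 1.331, -0.223], TCP at [0.183, -0.492, 0.231] pointing down, gripper open.
Joint ranges: [-2.94, 2.94], [-0.97, 2.17], [0.19, 2.56], [-1.23, 4.37], [0.02, 3.11], [-2.88, 2.88]. Speed limits (rad/s): [2.39, 2.39, 3.01, 3.14, 3.14, 3.14].

## Interface

Orientations are given as a rotation vector (axis times angle).
In Python, from station import r, grab_frame, camera_model gives the robot as it stands. The module is installed in compiled form; this text tells all that it offers.
- The arm moves only by the tool play_rows, never from a script. Its argument "motion" is a list of rows, each an object with "dr": the turn, a rotation vector about the tool's x, y, z in degrees, a list of three; "delta_pos": the shift along the tool's x, y, z in cm, a list of three; "gripper": the finger opening in cm, from 0 to 8.54. In form: [{"dr": [rx, ry, rz], "delta_pos": [x, y, z], "gripper": gripper}, ...]. A call has 1 to 10 rows; each row shifts and turns the commanded pose from where the row before left it, along the tool's axes as they then stand; what a row does not reach is not made up. A row lasts 1/12 s, in which the tool goes at most 41.7 mm and 7.16 degrees, less where a joint would pass 70% of its speed; a pose out of reach is approached as far as the arm can. A call is refused whole if a number of a shift passes 4.17 or a number of a turn 7.16, either way. A call with a gripper value outside its range is refused whole. The fingers move at their own pace and stop on an object; "grip_force" is the grip in N (left out, the last holds). Time passes only in rows, so rows that do not move let the fingers close. It gives the time, the measured TCP pose, the force, the opening and the grip force at its end, in the units of the state.
- r.get_obs(): the state, without advancing time (a new reading comes with each control period).
- grab_frame(name): name is "side" or "top"; returns the picture (420x560x3 uint8, blue, green, red); there is no depth.
- camera_model(name): a dict with "vfov" (degrees; the focal length in pixels is half the picture's height over the tangent of half this angle, whatever the lens; pixels are square), "cx", "cy" (the principal point, pixels), "rvec" (rotation vector, rad) and "tvec" (3), from world to camera coordinates, as OpenCV has them. Camera axes: x right, y down, z forward; pixel columns grow to the right and rows downward; lengths in m; the calibration is good to about 2 mm. A picture is of the moment at which its call begins. camera_model takes no time and is no camera call.
- r.close_job(): hands the job in; it is judged then, once.
The state is a dict: "time_s": time; "joints": joint angles; "qd": joint speeds; "effort": joint torques, N m; "tcp_pos": TCP position; "tool_rot": TCP orientation; "contact_force": force on the tool from outside, world axes, zero at the start; "wrist_torque": the same for the moment, N m; "grip_width": finger opening in m; "grasp_force": force on a finger pad.
Only numpy, scipy, OpenCV 4.12 (cv2) and the standard library are available. Lean on these libraries where they do the work, as an engineer would, in place of code of your own. Each camera call takes 0.05 s, during which the arm holds its last target. There are 200 camera calls.

## Working session

There is one attempt and no reset: what is moved stays moved. The work goes in short steps, Python scripts to look and compute and a tool call to move; the robot and the scene stay as the last step left them, time stands still between calls to the robot, and variables do not carry over. Pictures are saved under pics/ and viewed, at most 10 in all, crops included, and the job is handed in when it is done.

Besides the shell and the picture viewer there is one more tool, called after ">>>" by a JSON object that holds its "fn" and its "kwargs". play_rows: Moves the arm, as the interface text tells. Its arguments: {"type":"object","properties":{"motion":{"type":"array","items":{"type":"object","properties":{"dr":{"type":"array","items":{"type":"number"}},"delta_pos":{"type":"array","items":{"type":"number"}},"gripper":{"type":"number"}}}},"grip_force":{"type":"number"}},"required":["motion"]}

```bash
mkdir -p pics
python3 - <<'E'
from station import r, grab_frame, camera_model
import cv2
for n in ("side","top"):
    cv2.imwrite(f"pics/{n}0.png",grab_frame(n)); print(n,camera_model(n))
print(r.get_obs(), r.grasp_offset)
E
```

```text
side {'vfov': 52.67784501635053, 'cx': 277.44947986694945, 'cy': 207.60146492175272, 'rvec': array([ 0.79152583, -2.53260083,  1.15893806]), 'tvec': array([0.45874022, 0.22716819, 0.5432402 ])}
top {'vfov': 43.63014880638652, 'cx': 287.9729450577205, 'cy': 210.410483633503, 'rvec': array([ 2.16086004, -2.1933282 ,  0.06495251]), 'tvec': array([0.02573197, 0.58353026, 0.78974317])}
{'time_s': 0.1, 'joints': array([-1.43739715e+00,  3.13390731e-01,  1.49836536e+00, -5.48574219e-06,
        1.33099412e+00, -2.23403983e-01]), 'qd': array([-1.08191963e-03, -1.24358308e-03, -2.54748499e-03,  3.90665812e-04,
        5.39210667e-05,  7.98444290e-04]), 'effort': array([ 2.24342097e-03, -4.12899721e+01, -2.60141605e+01, -2.18715968e-04,
        3.02300694e-03,  9.19666860e-06]), 'tcp_pos': array([ 0.18332619, -0.49170588,  0.2307924 ]), 'tool_rot': array([-3.09059254e+00, -5.57293580e-01, -7.34123643e-05]), 'contact_force': array([ 0.10923694,  0.41339505, -0.43542479]), 'wrist_torque': array([ 0.00901833, -0.01699991, -0.00133598]), 'grasp_force': 0.0, 'grip_width': 0.08544253301132511} -0.0187
```

View pics/side0.png

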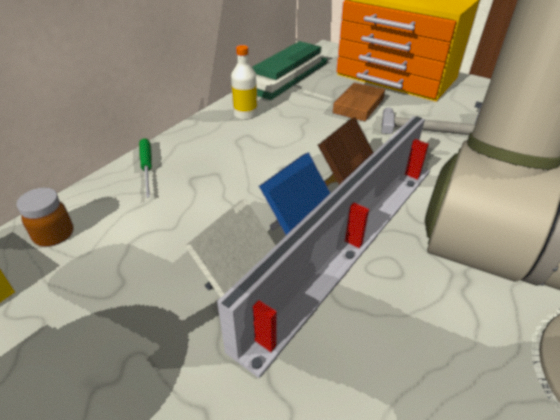

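View pics/top0.png

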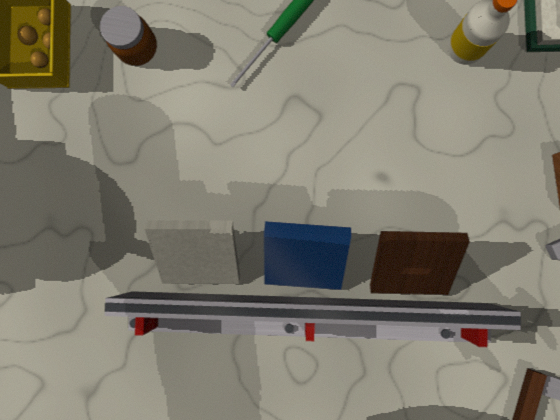

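Blue is in the middle: its raised edge runs from about (264,222) to (351,227) in the top view, with white on the left and walnut on the right. The fence runs along rows 297–330. I'll crop for the exact edges.

```bash
cat > h.py <<'E'
import numpy as np, cv2
from station import camera_model
def ray(n,uv,z):
    c=camera_model(n); f=210/np.tan(np.radians(c['vfov']/2)); R=cv2.Rodrigues(c['rvec'])[0]; C=-R.T@c['tvec']
    d=R.T@np.array([(uv[0]-c['cx'])/f,(uv[1]-c['cy'])/f,1]); return C+d*(z-C[2])/d[2]
def proj(n,P):
    c=camera_model(n); f=210/np.tan(np.radians(c['vfov']/2)); R=cv2.Rodrigues(c['rvec'])[0]
    q=R@np.array(P)+c['tvec']; return f*q[0]/q[2]+c['cx'],f*q[1]/q[2]+c['cy']
E
python3 - <<'E'
import cv2
from h import *
print(ray("top",(288,210),0.79))
im=cv2.imread("pics/top0.png"); cv2.imwrite("pics/c1.png",cv2.resize(im[205:345,100:300],None,fx=4,fy=4,interpolation=2))
cv2.imwrite("pics/c2.png",cv2.resize(im[205:345,330:530],None,fx=4,fy=4,interpolation=2))
for uv,z in [((264,222),.111),((351,227),.111),((107,300),.115),((520,313),.115),((264,288),.01),((345,290),.01)]: print(uv,ray("top",uv,z).round(4))
E
```

```text
[0.52712603 0.00668112 0.79      ]
(264, 222) [0.5618 0.049  0.111 ]
(351, 227) [ 0.5531 -0.0702  0.111 ]
(107, 300) [0.4588 0.2633 0.115 ]
(520, 313) [ 0.4343 -0.2932  0.115 ]
(264, 288) [0.4645 0.0561 0.01  ]
(345, 290) [ 0.4597 -0.0694  0.01  ]
```

View pics/c1.png

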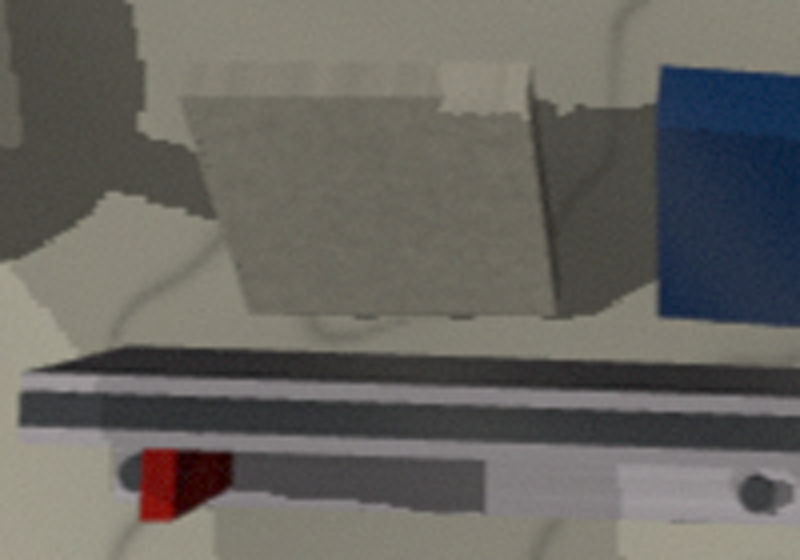

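View pics/c2.png

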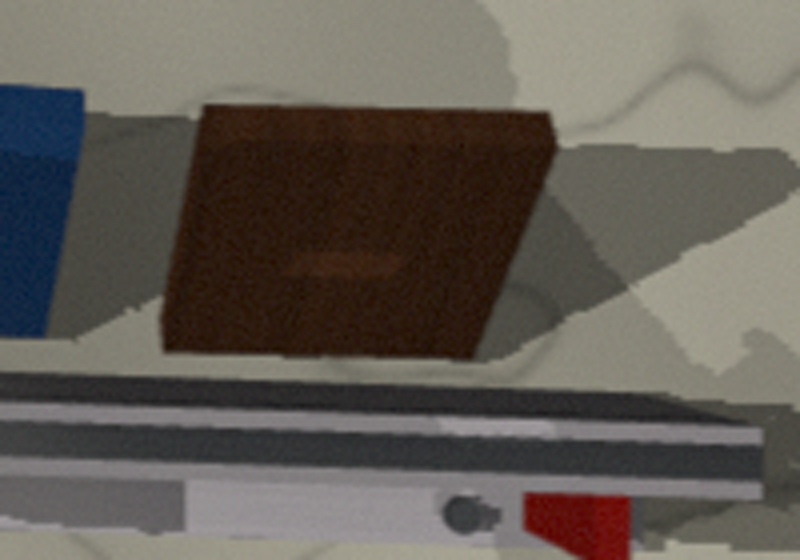

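Run:
```python
from h import *
from station import r
for uv,z in [((105.5,298),.115),((520.5,312),.115),((131,292),0),((496,303),0),((264.5,221.5),.101),((351,227.5),.101),((264.5,237),.111),((350,244),.111),((264.5,284),.01),((341,289),.01)]: print(uv,z,ray("top",uv,z).round(4))
R=cv2.Rodrigues(r.get_obs()['tool_rot'])[0]; print(R.round(3))
```

```text
(105.5, 298) 0.115 [0.4615 0.2653 0.115 ]
(520.5, 312) 0.115 [ 0.4356 -0.2939  0.115 ]
(131, 292) 0 [0.4603 0.2667 0.    ]
(496, 303) 0 [ 0.4357 -0.3048  0.    ]
(264.5, 221.5) 0.101 [0.563  0.0489 0.101 ]
(351, 227.5) 0.101 [ 0.5528 -0.0713  0.101 ]
(264.5, 237) 0.111 [0.5412 0.0485 0.111 ]
(350, 244) 0.111 [ 0.5299 -0.0683  0.111 ]
(264.5, 284) 0.01 [0.4706 0.0553 0.01  ]
(341, 289) 0.01 [ 0.4614 -0.0632  0.01  ]
[[ 0.937  0.349 -0.   ]
 [ 0.349 -0.937  0.001]
 [ 0.    -0.001 -1.   ]]
```

>>> {"fn": "play_rows", "kwargs": {"motion": [{"dr":[0,0,5.76],"delta_pos":[0,0,0],"gripper":5},{"dr":[0,0,5.76],"delta_pos":[0,0,0],"gripper":5},{"dr":[0,0,5.76],"delta_pos":[0,0,0],"gripper":5},{"dr":[0,0,5.76],"delta_pos":[0,0,0],"gripper":5},{"dr":[0,0,0],"delta_pos":[2,-2.5,0],"gripper":5},{"dr":[0,0,0],"delta_pos":[2,-2.5,0],"gripper":5},{"dr":[0,0,0],"delta_pos":[2,-2.5,0],"gripper":5},{"dr":[0,0,0],"delta_pos":[2,-2.5,0],"gripper":5},{"dr":[0,0,0],"delta_pos":[2,-2.5,0],"gripper":5},{"dr":[0,0,0],"delta_pos":[2,-2.5,0],"gripper":5}]}}

```text
time_s: 0.93
tcp_pos: [0.3107, -0.3461, 0.2311]
tool_rot: [-3.14, 0.072, 0.0]
contact_force: [1.3, -0.8, 1.3]
grip_width: 0.0501
grasp_force: 0.0
```

>>> {"fn": "play_rows", "kwargs": {"motion": [{"dr":[0,0,0],"delta_pos":[2,-2.5,0],"gripper":5},{"dr":[0,0,0],"delta_pos":[2,-2.5,0],"gripper":5},{"dr":[0,0,0],"delta_pos":[2,-2.5,0],"gripper":5},{"dr":[0,0,0],"delta_pos":[2,-2.5,0],"gripper":5},{"dr":[0,0,0],"delta_pos":[2,-2.5,0],"gripper":5},{"dr":[0,0,0],"delta_pos":[2,-2.5,0],"gripper":5},{"dr":[0,0,0],"delta_pos":[2,-2.5,0],"gripper":5},{"dr":[0,0,0],"delta_pos":[2,-2.5,0],"gripper":5},{"dr":[0,0,0],"delta_pos":[2,-2.5,0],"gripper":5},{"dr":[0,0,0],"delta_pos":[2,-2.5,0],"gripper":5}]}}

```text
time_s: 1.77
tcp_pos: [0.5219, -0.1053, 0.231]
tool_rot: [-3.141, 0.071, 0.001]
contact_force: [0.1, -0.0, -0.2]
grip_width: 0.0503
grasp_force: 0.0
```

>>> {"fn": "play_rows", "kwargs": {"motion": [{"dr":[0,0,0],"delta_pos":[2,-2.5,0],"gripper":5},{"dr":[0,0,0],"delta_pos":[2,-2.5,0],"gripper":5},{"dr":[0,0,0],"delta_pos":[2,-2.5,0],"gripper":5},{"dr":[0,0,0],"delta_pos":[2,-2.5,0],"gripper":5},{"dr":[0,0,0],"delta_pos":[0,0,0],"gripper":5},{"dr":[0,0,0],"delta_pos":[0,0,0],"gripper":5}]}}

```text
time_s: 2.27
tcp_pos: [0.6058, -0.0095, 0.2303]
tool_rot: [-3.141, 0.068, 0.002]
contact_force: [0.0, -0.4, -0.4]
grip_width: 0.0502
grasp_force: 0.0
```

Now descend to z ≈ 0.072 and look.

>>> {"fn": "play_rows", "kwargs": {"motion": [{"dr":[0,0,0],"delta_pos":[0,0.2,2.5],"gripper":5},{"dr":[0,0,0],"delta_pos":[0,0,2.5],"gripper":5},{"dr":[0,0,0],"delta_pos":[0,0,2.5],"gripper":5},{"dr":[0,0,0],"delta_pos":[0,0,2.5],"gripper":5},{"dr":[0,0,0],"delta_pos":[0,0,2.5],"gripper":5},{"dr":[0,0,0],"delta_pos":[0,0,2.0],"gripper":5},{"dr":[0,0,0],"delta_pos":[0,0,1.3],"gripper":5},{"dr":[0,0,0],"delta_pos":[0,0,0],"gripper":5},{"dr":[0,0,0],"delta_pos":[0,0,0],"gripper":5}]}}

```text
time_s: 3.02
tcp_pos: [0.605, -0.0134, 0.0734]
tool_rot: [-3.141, 0.073, 0.001]
contact_force: [-0.1, -0.1, 0.9]
grip_width: 0.0501
grasp_force: 0.0
```

Run:
```python
from station import grab_frame
import cv2, numpy as np
a=grab_frame("side");b=grab_frame("top")
cv2.imwrite("pics/d.png",np.hstack([cv2.resize(a[90:310,150:450],(400,293)),cv2.resize(b[170:350,200:430],(400,313))[:293]]))
```

```text
(no output)
```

View pics/d.png

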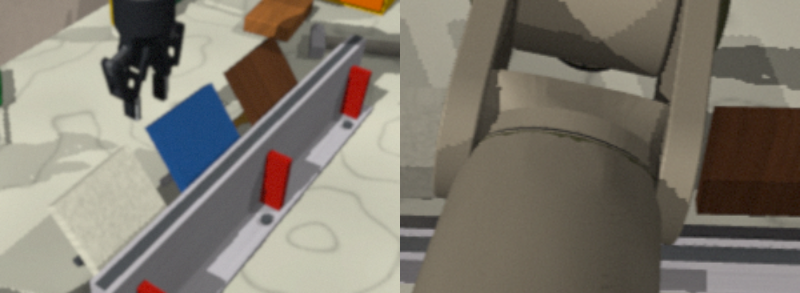

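The side view shows both fingers just beyond blue's raised edge, clear of everything. Next is the push toward the fence.

>>> {"fn": "play_rows", "kwargs": {"motion": [{"dr":[0,0,0],"delta_pos":[-1,0,0],"gripper":5},{"dr":[0,0,0],"delta_pos":[-1,0,0],"gripper":5},{"dr":[0,0,0],"delta_pos":[-0.6,0,0],"gripper":5},{"dr":[0,0,0],"delta_pos":[-0.6,0,0],"gripper":5},{"dr":[0,0,0],"delta_pos":[-0.6,0,0],"gripper":5},{"dr":[0,0,0],"delta_pos":[-0.6,0,0],"gripper":5},{"dr":[0,0,0],"delta_pos":[-0.6,0,0],"gripper":5}]}}

```text
time_s: 3.7
tcp_pos: [0.5556, -0.0104, 0.0738]
tool_rot: [3.141, -0.071, 0.003]
contact_force: [1.8, -0.4, 0.6]
grip_width: 0.0502
grasp_force: 1.0
```

>>> {"fn": "play_rows", "kwargs": {"motion": [{"dr":[0,0,0],"delta_pos":[-0.5,0,0],"gripper":5},{"dr":[0,0,0],"delta_pos":[-0.5,0,0],"gripper":5},{"dr":[0,0,0],"delta_pos":[-0.5,0,0],"gripper":5},{"dr":[0,0,0],"delta_pos":[-0.5,0,0],"gripper":5}]}}

```text
time_s: 4.03
tcp_pos: [0.536, -0.0095, 0.0739]
tool_rot: [3.14, -0.071, 0.004]
contact_force: [6.9, 1.0, 11.7]
grip_width: 0.0496
grasp_force: 0.3
```

Run:
```python
from station import grab_frame
import cv2
a=grab_frame("side")
cv2.imwrite("pics/e.png",cv2.resize(a[90:310,150:450],(600,440)))
```

```text
(no output)
```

View pics/e.png

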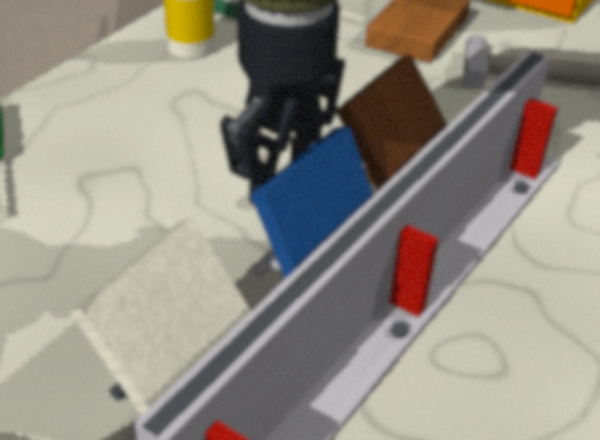

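Blue is tipping up, its bottom edge meeting the fence, with walnut and white untouched. The rising edge is rubbing upward on the fingers (11.7 N), so I'll raise the tool along with it.

>>> {"fn": "play_rows", "kwargs": {"motion": [{"dr":[0,0,0],"delta_pos":[-0.3,0,-0.4],"gripper":5},{"dr":[0,0,0],"delta_pos":[-0.5,0,-0.4],"gripper":5},{"dr":[0,0,0],"delta_pos":[-0.5,0,-0.3],"gripper":5},{"dr":[0,0,0],"delta_pos":[-0.5,0,-0.2],"gripper":5}]}}

```text
time_s: 4.42
tcp_pos: [0.5168, -0.0085, 0.0866]
tool_rot: [-3.141, 0.071, 0.001]
contact_force: [0.6, 0.6, 0.2]
grip_width: 0.0498
grasp_force: 0.1
```

>>> {"fn": "play_rows", "kwargs": {"motion": [{"dr":[0,0,0],"delta_pos":[-0.5,0,-0.2],"gripper":5},{"dr":[0,0,0],"delta_pos":[-0.5,0,-0.2],"gripper":5},{"dr":[0,0,0],"delta_pos":[-0.5,0,-0.1],"gripper":5},{"dr":[0,0,0],"delta_pos":[-0.5,0,0],"gripper":5}]}}

```text
time_s: 4.75
tcp_pos: [0.4971, -0.0077, 0.0915]
tool_rot: [3.141, -0.071, 0.0]
contact_force: [-0.3, 0.1, -0.9]
grip_width: 0.0499
grasp_force: 0.1
```

Run:
```python
from station import grab_frame
import cv2
a=grab_frame("side")
cv2.imwrite("pics/f.png",cv2.resize(a[90:310,150:450],(600,440)))
```

```text
(no output)
```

View pics/f.png

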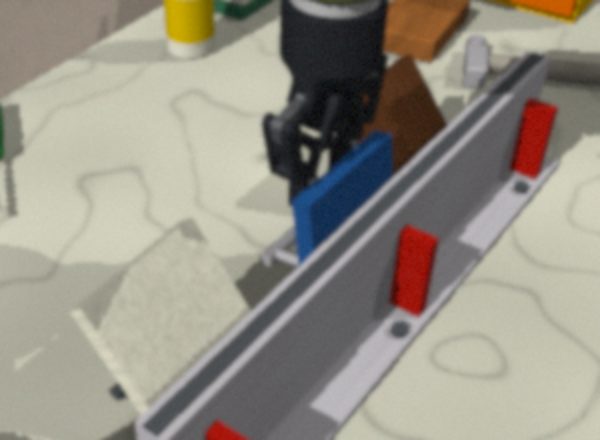

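Blue is nearly upright with its handle facing out. I'll finish the push slowly.

>>> {"fn": "play_rows", "kwargs": {"motion": [{"dr":[0,0,0],"delta_pos":[-0.4,0,0],"gripper":5},{"dr":[0,0,0],"delta_pos":[-0.4,0,0],"gripper":5},{"dr":[0,0,0],"delta_pos":[-0.3,0,0],"gripper":5},{"dr":[0,0,0],"delta_pos":[-0.3,0,0],"gripper":5},{"dr":[0,0,0],"delta_pos":[-0.2,0,0],"gripper":5},{"dr":[0,0,0],"delta_pos":[0,0,0],"gripper":5}]}}

```text
time_s: 5.3
tcp_pos: [0.4813, -0.0069, 0.0913]
tool_rot: [-3.141, 0.071, 0.0]
contact_force: [0.2, 0.7, 1.4]
grip_width: 0.0501
grasp_force: 0.0
```

>>> {"fn": "play_rows", "kwargs": {"motion": [{"dr":[0,0,0],"delta_pos":[-0.2,0,0],"gripper":5},{"dr":[0,0,0],"delta_pos":[-0.1,0,0],"gripper":5},{"dr":[0,0,0],"delta_pos":[0,0,0],"gripper":5}]}}

```text
time_s: 5.55
tcp_pos: [0.4785, -0.0068, 0.0913]
tool_rot: [-3.141, 0.071, 0.0]
contact_force: [0.3, -0.2, -0.6]
grip_width: 0.0499
grasp_force: 0.0
```

>>> {"fn": "play_rows", "kwargs": {"motion": [{"dr":[0,0,0],"delta_pos":[-0.1,0,0],"gripper":5},{"dr":[0,0,0],"delta_pos":[-0.1,0,0],"gripper":5},{"dr":[0,0,0],"delta_pos":[0,0,0],"gripper":5}]}}

```text
time_s: 5.8
tcp_pos: [0.4766, -0.0067, 0.0913]
tool_rot: [3.141, -0.071, 0.0]
contact_force: [0.9, -0.3, -1.4]
grip_width: 0.0501
grasp_force: 0.1
```

>>> {"fn": "play_rows", "kwargs": {"motion": [{"dr":[0,0,0],"delta_pos":[-0.1,0,0],"gripper":5},{"dr":[0,0,0],"delta_pos":[-0.1,0,0],"gripper":5},{"dr":[0,0,0],"delta_pos":[0,0,0],"gripper":5}]}}

```text
time_s: 6.05
tcp_pos: [0.4755, -0.0067, 0.0915]
tool_rot: [3.141, -0.072, 0.004]
contact_force: [4.8, 0.9, -3.0]
grip_width: 0.0498
grasp_force: 2.7
```

Run:
```python
from station import grab_frame
import cv2
a=grab_frame("side")
cv2.imwrite("pics/g.png",cv2.resize(a[130:260,230:400],(680,520)))
```

```text
(no output)
```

View pics/g.png

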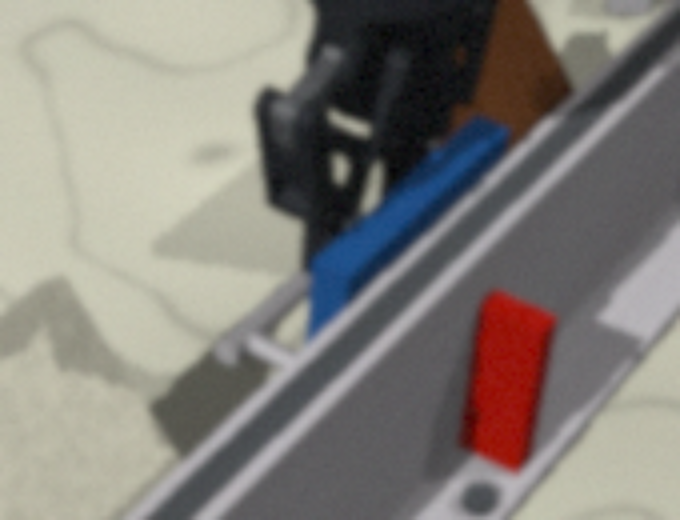

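The front looks flush and resistance is building where I expected. I'll press a little more, then ease off and back away.

>>> {"fn": "play_rows", "kwargs": {"motion": [{"dr":[0,0,0],"delta_pos":[-0.1,0,0],"gripper":5},{"dr":[0,0,0],"delta_pos":[-0.1,0,0],"gripper":5},{"dr":[0,0,0],"delta_pos":[0,0,0],"gripper":5}]}}

```text
time_s: 6.35
tcp_pos: [0.4755, -0.0068, 0.0918]
tool_rot: [3.14, -0.072, 0.013]
contact_force: [17.0, 1.7, -9.6]
grip_width: 0.05
grasp_force: 8.0
```

>>> {"fn": "play_rows", "kwargs": {"motion": [{"dr":[0,0,0],"delta_pos":[0.1,0,0.05],"gripper":5},{"dr":[0,0,0],"delta_pos":[0.1,0,0.05],"gripper":5},{"dr":[0,0,0],"delta_pos":[0.1,0,0],"gripper":5},{"dr":[0,0,0],"delta_pos":[0.1,0,0],"gripper":5},{"dr":[0,0,0],"delta_pos":[0.1,0,0],"gripper":5},{"dr":[0,0,0],"delta_pos":[0.2,0,0],"gripper":5},{"dr":[0,0,0],"delta_pos":[0.2,0,0],"gripper":5},{"dr":[0,0,0],"delta_pos":[0.3,0,0],"gripper":5},{"dr":[0,0,0],"delta_pos":[0.3,0,0],"gripper":5},{"dr":[0,0,0],"delta_pos":[0,0,0],"gripper":5}]}}

```text
time_s: 7.18
tcp_pos: [0.4882, -0.0073, 0.0903]
tool_rot: [3.141, -0.071, 0.0]
contact_force: [0.8, -0.1, -0.7]
grip_width: 0.0503
grasp_force: 0.0
```

Run:
```python
from station import grab_frame
import cv2
a=grab_frame("side")
cv2.imwrite("pics/i.png",cv2.resize(a[130:260,230:400],(680,520)))
```

```text
(no output)
```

View pics/i.png

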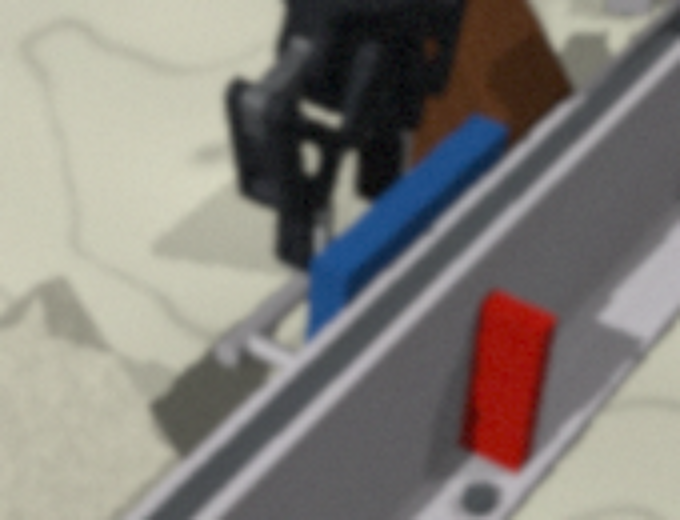

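Blue stays in place with the fingers off it. I'll retreat outward, then up, and check from the top.

>>> {"fn": "play_rows", "kwargs": {"motion": [{"dr":[0,0,0],"delta_pos":[1.5,0,0],"gripper":5},{"dr":[0,0,0],"delta_pos":[2,0,0],"gripper":5},{"dr":[0,0,0],"delta_pos":[2,0,0],"gripper":5},{"dr":[0,0,0],"delta_pos":[2,0,0],"gripper":5},{"dr":[0,0,0],"delta_pos":[0,0,-2.5],"gripper":5},{"dr":[0,0,0],"delta_pos":[0,0,-3],"gripper":5},{"dr":[0,0,0],"delta_pos":[0,0,-3],"gripper":5},{"dr":[0,0,0],"delta_pos":[0,0,-3],"gripper":5},{"dr":[0,0,0],"delta_pos":[0,0,-3],"gripper":5},{"dr":[0,0,0],"delta_pos":[0,0,0],"gripper":5}]}}

```text
time_s: 8.07
tcp_pos: [0.5643, -0.0109, 0.2413]
tool_rot: [3.139, -0.071, 0.015]
contact_force: [0.2, 0.6, 1.5]
grip_width: 0.0501
grasp_force: 0.0
```

>>> {"fn": "play_rows", "kwargs": {"motion": [{"dr":[0,0,0],"delta_pos":[0,2.5,0],"gripper":5},{"dr":[0,0,0],"delta_pos":[0,2.5,0],"gripper":5},{"dr":[0,0,0],"delta_pos":[0,2.5,0],"gripper":5},{"dr":[0,0,0],"delta_pos":[0,2.5,0],"gripper":5},{"dr":[0,0,0],"delta_pos":[0,2.5,0],"gripper":5},{"dr":[0,0,0],"delta_pos":[0,2.5,0],"gripper":5},{"dr":[0,0,0],"delta_pos":[0,2.5,0],"gripper":5},{"dr":[0,0,0],"delta_pos":[0,2.5,0],"gripper":5},{"dr":[0,0,0],"delta_pos":[0,0,0],"gripper":5},{"dr":[0,0,0],"delta_pos":[0,0,0],"gripper":5}]}}

```text
time_s: 8.9
tcp_pos: [0.5531, -0.2112, 0.2345]
tool_rot: [-3.14, 0.074, 0.001]
contact_force: [-0.6, 0.6, 0.2]
grip_width: 0.0498
grasp_force: 0.0
```

Run:
```python
from station import grab_frame
import cv2, numpy as np
a=grab_frame("side");b=grab_frame("top")
cv2.imwrite("pics/j.png",np.hstack([cv2.resize(a[90:310,200:450],(375,330)),cv2.resize(b[190:340,150:350],(425,330))]))
```

```text
(no output)
```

View pics/j.png

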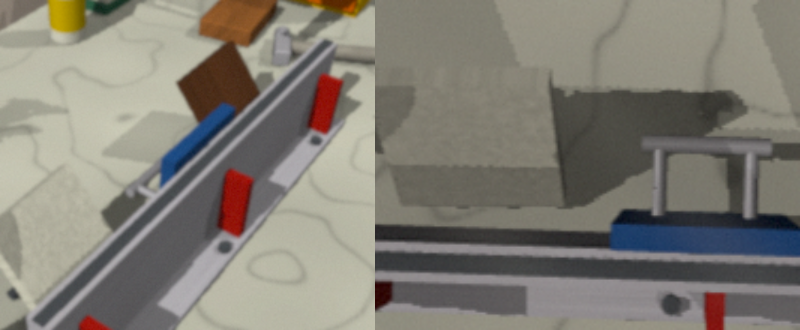

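The blue front stands upright with its back against the fence and its handle out. The other two lie as before and the robot is clear.

```bash
python3 -c "
from station import r; print(r.close_job())"
```

```text
the job is handed in; nothing more can be done
None
```

The blue front is standing upright by itself against the fence with its handle facing out, the walnut and white fronts lie as they were, and the job was handed in at about 9 s of the allowed 38 s.

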